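# Fit the charged battery pack into the tube sealer

### The job

Fit the charged lime battery pack into the tube sealer: lift it out of the charger by its ends, set it down on the teal mat label up and let go, and take it again by its long sides. Then tuck its nose under the lip of the sealer's bay with the tail raised and rock it down until it drops flat and is fully home, and leave it there; leave the two grey packs in the charger and do not disturb the other things on the bench.

Things in the scene. Friction and masses are not known exactly. Their poses are not given: they have to be found in the camera images.
- pack_mid (a point): The charged lime battery pack (loose, 0.15-0.3 kg): a block 64 long (x) x 50 wide (y) x 40 high (z) mm, white label on top, with a black tongue on its nose end: 6 mm farther out in +x, 44 wide, only the lowest 9 mm high. This point is the centre of the 64 x 50 x 40 block, 20 mm above its underside. x points to the nose, z up out of the label.
- pack_nose (a point): Point on the pack: middle of the tongue's front face, 38 mm ahead of the block's centre in the pack's x and 4.5 mm above its underside. Axes as the pack's.
- charger_floor (a point): Grey charger (fixed), base 100 (x) x 212 (y) x 22 high mm, with three bays side by side, centres at y = -66, 0, +66 mm. This point: centre of the middle bay's floor, 22 mm above the bench. The packs stand flat on the floor, nose to the charger's +x, in any order, and lift straight out.
- charger_divider (a point): Top of one of the charger's four black dividers (x 60 long, 10 thick), 38 mm above the bays' floor. They stand between and outside the bays, 3 mm from the packs' long flanks and level with the pack tops to 2 mm, so packs are taken by their two ends, which are open but for stops 5 mm high.
- bay (a point): Battery bay on the tube sealer (fixed; lime base, white head): the point of its floor, 42 mm above the bench, that lies under the centre of the 64 mm block when the pack is home. x points to the bay's nose end, z up. No spring or latch: the pack drops home by its weight or a light push. Between the corner rails the long sides are open, level with the floor out to y = +-58 mm.
- bay_lip (a point): Edge of the lip (orange line) at the bay's nose end, under which the tongue goes: at x = +34.25 mm in the bay's frame; this point is on its underside, 15 mm above the floor. The lip is 4 mm thick and as wide as the bay; behind it the slot ends at a wall at x = +39.25 mm. Nothing at the nose end is higher than 19 mm above the floor. Axes as the bay's.
- bay_tail (a point): Foot of the wall at the bay's tail end, at x = -33.25 mm in the bay's frame, on the floor. The wall is 12 mm high, its top bevelled away from the bay; the pack cannot slide in level over it under the lip. From x = -44 mm there is a white housing step 37 mm above the floor, from x = -86 mm the head, 75 mm. Axes as the bay's.
- bay_rail (a point): One of four black corner rails beside the bay (this point: middle of its inner face, on the floor). They are 10 mm high, flared outward to 15 mm, at y = +-26.5 mm (1.5 mm clear of each flank), at x = -35 to -21 and x = +21 to +39 mm in the bay's frame. Axes as the bay's.
- mat_top (a point): Teal rubber mat (fixed), 150 x 150 x 3 mm, kept clear for putting things down; this point is the centre of its top face.
- grey_a_mid (a point): Grey battery pack of another device, same shape as the lime one, in another bay of the charger (its centre).
- grey_b_mid (a point): Second grey battery pack, likewise.
- spray: Bystander: spray bottle, 66 mm across, 180 tall, origin at its foot.
- rack: Bystander: white tube rack with capped tubes, 52 x 150 x 98 tall, origin under its centre.
- stripper: Bystander: steel tubing stripper (hand tool), 170 long, lying flat, origin near its middle.
- marker: Bystander: marker pen, 130 long, lying flat, origin near its middle.
- dish: Bystander: steel dish 120 x 190 x 30, origin under its centre.
- tape: Bystander: roll of paper tape lying flat, 92 mm across, 19 high, origin under its centre.
Things that resemble listed ones, but are neither listed nor needed, are in the scene too. There is more than one size of the part that bears charger_floor; the job needs the larger.

How it is judged:
On the way, in this order (a step that is already met when the one before it is completed fails the run):
1. the lime pack has been set down on the mat, label up, and let go (z of pack_mid in the frame of mat_top below 0.023 m and horizontal distance between pack_mid and mat_top below 0.075 m and angle between pack_mid's own z axis and vertical below 0.1 rad and linear speed of pack below 0.02 m/s and contact force between the fingers and pack below 0.1 N), for 0.1 s.
2. its nose is under the bay's lip while its tail is still raised (x of pack_nose in the frame of bay between 0.034 and 0.043 m and y of pack_nose in the frame of bay between -0.008 and 0.008 m and z of pack_nose in the frame of bay below 0.014 m and angle between pack_mid's own z axis and vertical above 0.05 rad).
At the end, for the whole second after the job is handed in: The lime pack lies flat and fully home in the sealer's bay, at rest and released: within 5 mm of the bay's centre, its underside within 2.5 mm of the floor, tilted less than 0.05 rad, its tongue under the lip; the two grey packs are still seated in the charger (horizontal distance between pack_mid and bay below 0.005 m and z of pack_mid in the frame of bay between 0.0175 and 0.0225 m and angle between pack_mid's own z axis and vertical below 0.05 rad and x of pack_nose in the frame of bay above 0.035 m and z of pack_nose in the frame of bay below 0.009 m and linear speed of pack below 0.02 m/s and contact force between the fingers and pack below 0.1 N and horizontal distance between each of grey_a_mid, grey_b_mid and charger_floor below 0.085 m and height (world z) of each of grey_a_mid, grey_b_mid below 0.047 m); the robot touches nothing.
It fails at once if a grey pack is pulled or knocked out of its place (more than 15 mm) (distance of any of grey_a_mid, grey_b_mid from where it was at the start of the episode above 0.015 m).
It fails at once if a bystander is shifted by more than 30 mm (distance of any of spray, rack, stripper, marker, dish, tape from where it was at the start of the episode above 0.03 m).
It also fails if it takes over 45 s, if anything falls off the work surface, if the arm or the gripper's body presses on something with over 40 N, if the wrist force passes 120 N, or if a joint passes its speed limit or range.

### The arm

A 7-joint arm with a two-finger parallel gripper is mounted at the origin on the work surface. World frame = base frame: x ahead of the robot, y to its left, z up, the work surface at z = 0. Lengths are in m, angles in rad, forces in N, time in s.
With the tool pointing down it reaches from about 0.425 to 0.925 m from the base axis. Payload 6.8 kg.
Tool frame: the origin (TCP) lies midway between the tips of the shut fingers; the grasp point (between the pads) lies 19 mm behind it; x points along the fingers, y is the direction in which the jaws open and shut, and the axes are right-handed (so a half turn about x gives the same grasp; the last joint's range is limited). The gripper opens to 85 mm and grips with 20 to 120 N. Pads are 22 mm wide; open, the fingers measure 114 mm over their backs; the gripper's body (76 mm by 85 mm) begins 54 mm behind the grasp point. The pads swing forward as they close: fully open they stand 13 mm farther back than shut.
Start: joints at [1.193, 0.477, 0.022, 1.555, -0.011, 1.109, -0.083], TCP at [0.18, -0.651, 0.231] pointing down, gripper open.
Joint ranges: [-2.96, 2.96], [-0.34, 2.1], [-1.41, 1.46], [0.24, 2.44], [-1.37, 4.51], [0.17, 1.92], [-2.96, 2.96]. Speed limits (rad/s): [2.39, 2.39, 3.14, 3.14, 3.14, 3.14, 3.14].

### API

Orientations are given as a rotation vector (axis times angle).
In Python, from bench import r, viewer, nets gives the robot as it stands.
- The arm moves only by the shell command python3 -m pendant 'ROWS' [FORCE]. ROWS is JSON, one flat list of numbers, 5 for each row, row after row: the finger opening in mm, from 0 to 85.4, then the shift along the tool's x, y, z in mm, then the turn about the tool's x in rad. A call has 1 to 20 rows; each row shifts and turns the commanded pose from where the row before left it, along the tool's axes as they then stand; what a row does not reach is not made up. A row lasts 1/8 s, in which the tool goes at most 62.5 mm and 10.7 degrees, less where a joint would pass 70% of its speed; a pose out of reach is approached as far as the arm can. A call with a gripper value outside its range is refused whole. The fingers move at their own pace and stop on an object; FORCE is the grip in N (left out, the last holds). Time passes only in rows, so rows that do not move let the fingers close. It gives the time, the measured TCP pose, the force and the opening at its end, in the units of the state.
- r.get_obs(): the state, without advancing time (a new reading comes with each control period).
- viewer.grab_frame(name): name is "scene" or "top"; returns (picture, depth): 384x512x3 uint8, red, green, blue; 384x512 float32, m along the optical axis (not along the pixel's ray), 0 where there is no reading.
- viewer.calibration(name): a dict with "mtx" (3x3 intrinsics, pixels), "world_to_cam" (4x4, takes a point from world to camera coordinates). Camera axes: x right, y up, looking along -z (the intrinsics and any distortion apply to the point x, -y, -z); pixel columns grow to the right and rows downward; lengths in m; the calibration is good to about 2 mm. A picture is of the moment at which its call begins. calibration takes no time and is no camera call.
- r.hand_in(): hands the job in, once; it reports no verdict.
Trained networks look in the newest picture that a camera, given by its name, has taken for a name from the list of things; names that differ only in an ending like _2 or _b are one class to them, and where a whole thing is asked for, a point or a joint stands for the part that bears it (a point fixed in the world has none). Each returns a list of dicts, best first, with "score" (0 to 1); they miss things now and then, are a little off and sometimes report something else, mostly with a low value. They report only what shows in the picture. A call takes as long as a camera call. They do not tell look-alikes from the thing itself.
- nets.look_for(name, camera): "location" ([x, y, z] in m, in world coordinates, good to about 4 mm: the middle of the surface that is visible of it).
- nets.silhouettes(name, camera): "mask" (384x512 bool, what is visible of it).
The state is a dict: "clock": time; "joints": joint angles; "qvel": joint speeds; "tau": joint torques, N m; "tcp_pos": TCP position; "orientation": TCP orientation; "contact_force": force on the tool from outside, world axes, zero at the start; "moment": the same for the moment, N m; "grip_width": finger opening in m.
Only numpy, scipy, OpenCV 4.12 (cv2) and the standard library are available. Lean on these libraries where they do the work, as an engineer would, in place of code of your own. Each camera call takes 0.05 s, during which the arm holds its last target. There are 200 camera calls.

## Working session

There is one attempt and no reset: what is moved stays moved. The work goes in short steps, Python scripts to look and compute and a shell command to move; the robot and the scene stay as the last step left them, time stands still between calls to the robot, and variables do not carry over. Pictures are saved under pics/ and viewed, about 8 in all and at most 12, crops included, and the job is handed in when it is done.

```bash
ls; mkdir -p pics
cat > h.py <<'E'
import numpy as np, cv2
from bench import r, viewer, nets
from scipy.spatial.transform import Rotation as R
def cloud(cam):
    pic,d=viewer.grab_frame(cam); c=viewer.calibration(cam); K=np.array(c["mtx"]); T=np.linalg.inv(np.array(c["world_to_cam"]))
    v,u=np.mgrid[:384,:512]
    p=np.stack([(u-K[0,2])/K[0,0]*d,-(v-K[1,2])/K[1,1]*d,-d],-1)
    return pic,d,p@T[:3,:3].T+T[:3,3]
def save(n,pic,s=1): 
    cv2.imwrite(n,cv2.resize(pic[...,::-1],None,fx=s,fy=s,interpolation=cv2.INTER_CUBIC))
E
python3 - <<'E'
from h import *
for c in ("scene","top"):
    pic,d,p=cloud(c); save(f"pics/{c}0.png",pic,1.5); k=viewer.calibration(c); print(k)
    np.savez(f"{c}0.npz",pic=pic,d=d,p=p)
o=r.get_obs(); print(o["clock"],o["tcp_pos"],o["orientation"],o["joints"]); print(R.from_rotvec(o["orientation"]).as_matrix().round(3))
E
```

```text
pics
{'mtx': array([[423.7381256 ,   0.        , 250.92773354],
       [  0.        , 423.7381256 , 189.71096343],
       [  0.        ,   0.        ,   1.        ]]), 'world_to_cam': array([[-0.36650232,  0.93036339, -0.01000057,  0.04018515],
       [-0.75844211, -0.29251622,  0.58240864,  0.42485544],
       [ 0.53892635,  0.22103897,  0.81283465, -1.54156393],
       [ 0.        ,  0.        ,  0.        ,  1.        ]])}
{'mtx': array([[357.13176149,   0.        , 258.76070415],
       [  0.        , 357.13176149, 196.76461087],
       [  0.        ,   0.        ,   1.        ]]), 'world_to_cam': array([[ 0.00567123, -0.99994752,  0.00853233,  0.14971711],
       [ 0.99442623,  0.00653784,  0.10523183, -0.55790753],
       [-0.10528209,  0.00788798,  0.99441111, -1.03845561],
       [ 0.        ,  0.        ,  0.        ,  1.        ]])}
0.1 [ 0.17978782 -0.65008338  0.23041942] [ 2.07747626  0.28377532 -2.07820152] [ 1.19287821  0.47774685  0.02231846  1.55631311 -0.01147728  1.10929252
 -0.0830851 ]
[[-0.001  0.267 -0.964]
 [ 0.002 -0.964 -0.267]
 [-1.    -0.002  0.   ]]
```

View pics/top0.png

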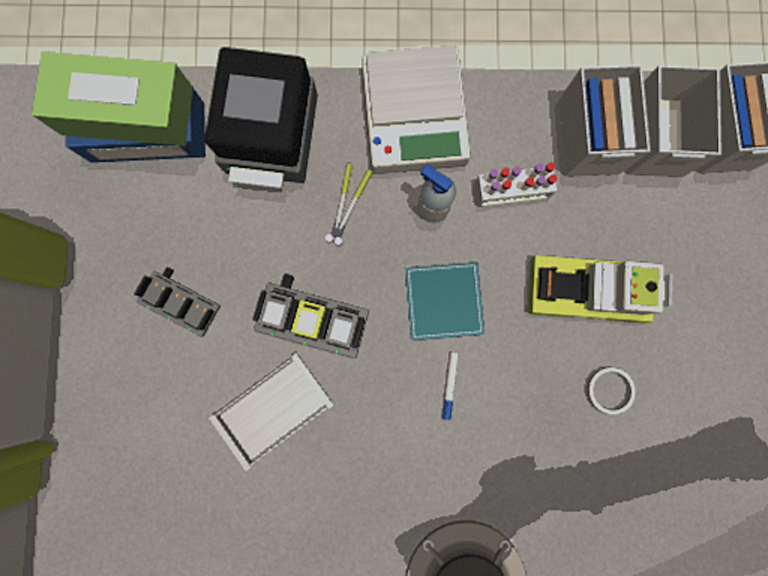

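View pics/scene0.png

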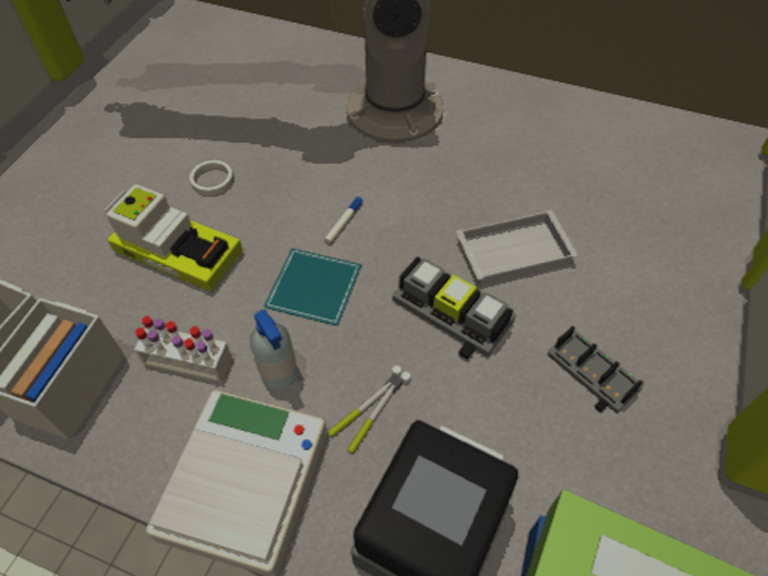

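Run:
```python
from h import *
for c in ("top","scene"):
    z=np.load(f"{c}0.npz"); pic=z["pic"]; 
    viewer.grab_frame(c)
    for n in ("pack_mid","charger_floor","bay","bay_lip","bay_tail","bay_rail","mat_top","charger_divider","pack_nose"):
        print(c,n,[(np.round(q["location"],4).tolist(),round(q["score"],2)) for q in nets.look_for(n,c)][:6])
zt=np.load("top0.npz")["pic"]; zs=np.load("scene0.npz")["pic"]
f=lambda a,s:cv2.resize(a,s,interpolation=cv2.INTER_CUBIC)
a=f(zt[165:220,345:455],(400,200)); b=f(zs[115:195,65:165],(400,320))
a2=f(zt[180:245,160:250],(400,289)); b2=f(zs[165:240,255:350],(400,316))
L=np.zeros((610,800,3),np.uint8)
L[:200,:400]=a;L[:320,400:]=b;L[205:494,:400]=a2
im=np.zeros((600,800,3),np.uint8); im[:200,:400]=a; im[:320,400:]=b; im[205:494,:400]=a2; im[325:,400:]=f(b2,(400,275))
save("pics/crop1.png",im)
```

```text
top pack_mid [([0.5052, 0.3087, 0.0607], 0.84)]
top charger_floor [([0.5006, 0.3098, 0.0234], 0.74), ([0.5413, 0.5853, 0.0137], 0.74)]
top bay [([0.5675, -0.2455, 0.0616], 0.91)]
top bay_lip [([0.5705, -0.2502, 0.0613], 0.8)]
top bay_tail [([0.5654, -0.2442, 0.0648], 0.69)]
top bay_rail [([0.5681, -0.2502, 0.0611], 0.62)]
top mat_top [([0.5519, 0.0367, 0.004], 0.84)]
top charger_divider [([0.5029, 0.312, 0.0191], 0.85), ([0.5403, 0.5811, 0.0083], 0.74), ([0.7425, 0.2454, 0.0146], 0.31)]
top pack_nose [([0.5053, 0.3066, 0.0611], 0.85)]
scene pack_mid [([0.5197, 0.3072, 0.0641], 0.55)]
scene charger_floor [([0.5458, 0.5757, 0.0178], 0.9), ([0.5448, 0.3316, 0.0219], 0.64), ([0.5304, 0.3671, 0.0638], 0.58)]
scene bay [([0.5925, -0.25, 0.0541], 0.71)]
scene bay_lip [([0.5874, -0.2505, 0.0523], 0.95)]
scene bay_tail [([0.5959, -0.2496, 0.0495], 0.83), ([0.792, -0.0916, 0.0509], 0.71)]
scene bay_rail [([0.5933, -0.2449, 0.0528], 0.94)]
scene mat_top [([0.5528, 0.0376, 0.0075], 0.74)]
scene charger_divider [([0.5392, 0.3307, 0.0227], 0.77), ([0.3834, 0.0282, 0.0123], 0.21)]
scene pack_nose [([0.5204, 0.3085, 0.0604], 0.66)]
```

View pics/crop1.png

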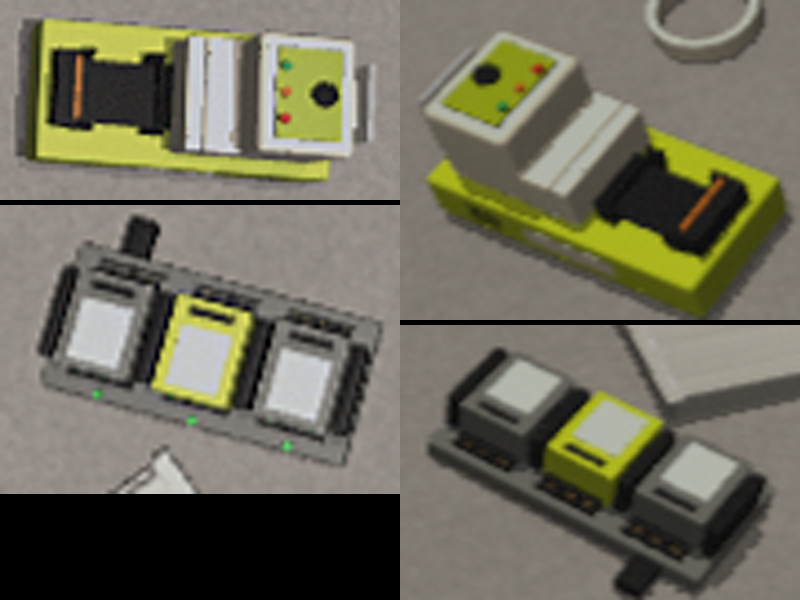

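```bash
cat > m.py <<'E'
from h import *
def rect(P,m,zl,zh,label):
    q=P[m&(P[...,2]>zl)&(P[...,2]<zh)]
    if len(q)<10: print(label,"few",len(q));return
    (c,s,a)=cv2.minAreaRect((q[:,:2]*1000).astype(np.float32))
    print(label,len(q),"mean",(q.mean(0)*1000).round(1),"c",np.round(c,1),"size",np.round(s,1),"ang",round(a,2),"zstd",(q[:,2].std()*1000).round(2))
def ray(cam,uv,z):
    c=viewer.calibration(cam); K=np.array(c["mtx"]); T=np.linalg.inv(np.array(c["world_to_cam"]))
    uv=np.atleast_2d(uv); d=np.stack([(uv[:,0]-K[0,2])/K[0,0],-(uv[:,1]-K[1,2])/K[1,1],-np.ones(len(uv))],1)@T[:3,:3].T
    return T[:3,3]+d*((z-T[2,3])/d[:,2])[:,None]
def hsv(pic): return [x.astype(int) for x in cv2.split(cv2.cvtColor(pic,cv2.COLOR_RGB2HSV))]
def analyse(pic,p,c):
    H,S,V=hsv(pic); X,Y,Z=p[...,0],p[...,1],p[...,2]
    box=lambda x0,x1,y0,y1:(X>x0)&(X<x1)&(Y>y0)&(Y<y1)
    lime=(H>22)&(H<40)&(S>110)&(V>80)
    ch=box(.40,.62,.17,.45)
    white=(S<50)&(V>150)
    rect(p,ch,.057,.066,c+" all packs top")
    rect(p,ch,.017,.026,c+" charger base")
    g=lime&ch; ys,xs=np.nonzero(g); 
    bb=np.zeros_like(g); hull=cv2.convexHull(np.stack([xs,ys],1).astype(np.int32)); t=np.zeros(g.shape,np.uint8); cv2.fillConvexPoly(t,hull,1)
    rect(p,t>0,.055,.068,c+" lime top")
    rect(p,box(.45,.65,-.07,.14)&(H>80)&(H<100)&(S>90),-.01,.012,c+" mat")
    se=box(.48,.66,-.42,-.15)
    rect(p,se&lime,.036,.048,c+" sealer base top")
    rect(p,se&white,.073,.085,c+" step")
    rect(p,se&white,.108,.125,c+" head")
    org=(H<14)&(S>120)&(V>110)&se&(Y>-.25)
    ys,xs=np.nonzero(org); w=S[ys,xs].astype(float)
    q=ray(c,np.stack([xs,ys],1),.061)*1000
    if len(q): print(c,"lip",len(q),np.average(q,axis=0,weights=w).round(1),"rect",cv2.minAreaRect(q[:,:2].astype(np.float32)), "depth z",np.median(p[org][:,2]))
E
python3 - <<'E'
from m import *
for c in ("top","scene"):
    z=np.load(f"{c}0.npz"); analyse(z["pic"],z["p"],c)
E
```

```text
top all packs top 1355 mean [508.  308.7  62.6] c [507.8 308.1] size [208.   64.1] ang 75.72 zstd 1.88
top charger base 687 mean [506.7 309.   22.6] c [489.7 312.6] size [211.3 191.6] ang 75.11 zstd 1.93
top lime top 388 mean [507.4 308.3  63.4] c [507.6 308.4] size [50.2 64.3] ang 74.47 zstd 1.84
top mat 1929 mean [549.8  38.8   4.2] c [549.7  38.8] size [147.7 147.7] ang 4.76 zstd 2.0
top sealer base top 777 mean [ 563.1 -224.6   42.8] c [ 572.6 -257.8] size [223.  115.5] ang 85.68 zstd 2.0
top step 412 mean [ 571.4 -259.2   79.9] c [ 570.2 -303.7] size [131.   89.4] ang 86.51 zstd 1.86
top head 352 mean [ 567.6 -313.8  114.5] c [ 569.1 -316.5] size [71.9 90.1] ang 86.24 zstd 1.98
top lip 25 [ 584.8 -159.5   61. ] rect ((581.120849609375, -159.42776489257812), (5.075569152832031, 47.18741226196289), 83.80195617675781) depth z 0.061341003105673364
scene all packs top 1368 mean [508.3 311.1  62.1] c [505.9 306.9] size [208.7  66.3] ang 75.33 zstd 1.93
scene charger base 551 mean [543.9 318.7  21.8] c [526.6 325.5] size [163.6 225.6] ang 30.43 zstd 2.25
scene lime top 397 mean [508.5 309.   62.4] c [506.4 309.1] size [54.7 65.6] ang 75.79 zstd 2.23
scene mat 1775 mean [550.   42.1   3.7] c [547.6  39.9] size [152.9 148.5] ang 5.07 zstd 2.02
scene sealer base top 661 mean [ 595.9 -232.2   42.2] c [ 570.2 -259. ] size [225.3 119.1] ang 86.36 zstd 2.23
scene step 300 mean [ 571.  -256.7   79.7] c [ 570.1 -257.1] size [40.  90.8] ang 84.66 zstd 1.9
scene head 208 mean [ 572.3 -310.3  114.1] c [ 565.5 -315.5] size [71.5 90.7] ang 86.25 zstd 2.13
scene lip 12 [ 577.8 -157.9   61. ] rect ((575.9960327148438, -158.0218963623047), (3.6461374759674072, 46.12383270263672), 86.07238006591797) depth z 0.06186631256937597
```

```bash
cat > go.py <<'E'
import sys
from h import *
# usage: go.py x y z yawdeg (mm) -> shifts in tool axes AFTER turning
x,y,z,w=map(float,sys.argv[1:5]); o=r.get_obs(); M=R.from_rotvec(o["orientation"]).as_matrix()
th=np.degrees(np.arctan2(M[1,1],M[0,1])); t=(th-w+180)%360-180
Mt=R.from_rotvec(M[:,0]*np.radians(t)).as_matrix()@M
d=np.array([x,y,z])-np.array(o["tcp_pos"])*1000
print("t",o["clock"],"tcp",(np.array(o["tcp_pos"])*1000).round(1),"yaw",th.round(2),"tilt x",M[:2,0].round(4),"F",np.round(o["contact_force"],1),"w",o["grip_width"],"j7",o["joints"][6].round(2))
print("turn",np.radians(t).round(3),"shift now",(M.T@d).round(1),"after turn",(Mt.T@d).round(1))
E
python3 -m pendant '[85,0,0,0,-0.174, 85,0,0,0,-0.174, 85,0,0,0,-0.174, 85,0,0,0,-0.174, 85,0,0,0,-0.174, 85,0,0,0,-0.174, 85,0,19,-45,0, 85,0,19,-45,0, 85,0,19,-45,0, 85,0,19,-45,0, 85,0,19,-45,0, 85,0,19,-45,0, 85,0,19,-45,0, 85,0,19,-45,0, 85,0,19,-45,0, 85,0,19,-45,0, 85,0,19,-45,0, 85,0,19,-45,0, 85,0,19,-45,0, 85,0,19,-45,0]' 40
python3 go.py 507.5 308.5 150 -14.8
```

```text
clock: 3.6
tcp_pos: [0.5982, -0.1078, 0.2314]
orientation: [1.396, 1.076, -1.396]
contact_force: [0.6, -0.2, -0.1]
grip_width: 0.0851
t 3.6 tcp [ 598.2 -107.8  231.4] yaw -14.75 tilt x [ 0.0003 -0.0003] F [ 0.6 -0.2 -0.1] w 0.08513196067387413 j7 -0.36
turn 0.001 shift now [  81.3 -193.8 -379.5] after turn [  81.3 -194.1 -379.4]
```

```bash
python3 -m pendant '[85,9,-21.5,-42.2,0, 85,9,-21.5,-42.2,0, 85,9,-21.5,-42.2,0, 85,9,-21.5,-42.2,0, 85,9,-21.5,-42.2,0, 85,9,-21.5,-42.2,0, 85,9,-21.5,-42.2,0, 85,9,-21.5,-42.2,0, 85,9,-21.5,-42.2,0, 85,0,0,0,0]'
python3 go.py 507.5 308.5 36 -14.8
python3 - <<'E'
from m import *
for c in ("top","scene"):
    pic,d,p=cloud(c); q=p[150:260,140:370]; 
    save(f"pics/{c}1.png",pic[160:245,150:250] if c=="top" else pic[130:260,240:370],4)
E
```

```text
clock: 4.85
tcp_pos: [0.5043, 0.3124, 0.15]
orientation: [1.392, 1.083, -1.391]
contact_force: [-0.1, -0.4, -0.4]
grip_width: 0.085
t 4.85 tcp [504.3 312.4 150. ] yaw -14.32 tilt x [-0.0014  0.0025] F [-0.1 -0.4 -0.4] w 0.0849908285111482 j7 -1.18
turn 0.008 shift now [114.    4.3   3.2] after turn [114.    4.3   3.1]
```

View pics/scene1.png

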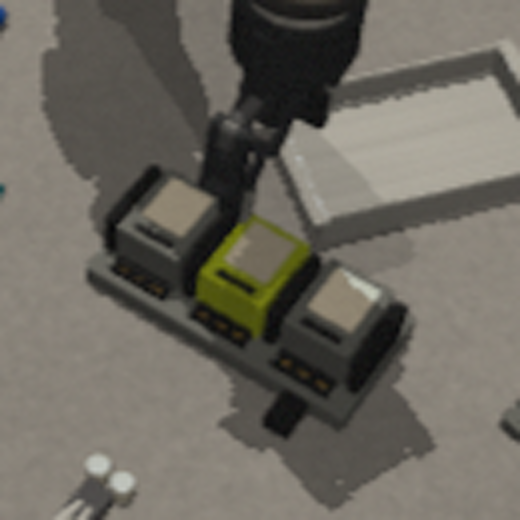

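```bash
python3 go.py 507.5 308.5 36 -14.8
```

```text
t 4.95 tcp [506.7 307.6 150.1] yaw -14.68 tilt x [-0.0001 -0.0006] F [-0.5 -1.5 -0. ] w 0.0848551584344265 j7 -1.18
turn 0.002 shift now [114.1   0.6  -1.1] after turn [114.1   0.6  -1.1]
```

```bash
python3 -m pendant '[85,25,0.6,-1,0, 85,25,0,0,0, 85,25,0,0,0, 85,20,0,0,0, 85,14,0,0,0, 85,10,0,0,0, 85,0,0,0,0, 85,0,0,0,0, 58,0,0,0,0, 58,0,0,0,0, 58,0,0,0,0, 58,0,0,0,0, 58,0,0,0,0]' 50
python3 go.py 507.5 308.5 101 -14.8
```

```text
clock: 6.58
tcp_pos: [0.5079, 0.309, 0.0322]
orientation: [1.397, 1.077, -1.395]
contact_force: [-0.8, -0.6, 5.7]
grip_width: 0.0631
t 6.575 tcp [507.9 309.   32.2] yaw -14.72 tilt x [0.001  0.0007] F [-0.8 -0.6  5.7] w 0.06305890080218902 j7 -1.28
turn 0.001 shift now [-68.8  -0.2   0.5] after turn [-68.8  -0.2   0.5]
```

```bash
python3 -m pendant '[58,-10,0,0,0, 58,-20,0,0,0, 58,-25,0,0,0, 58,-25,0,0,0, 58,0,0,0,-0.176, 58,0,0,0,-0.176, 58,0,0,0,-0.176, 58,0,0,0,-0.176, 58,0,0,0,-0.176, 58,0,0,0,-0.176, 58,0,0,0,-0.176, 58,0,0,0,-0.176, 58,0,0,0,-0.176, 58,0,0,0,-0.176, 58,0,0,0,0]'
python3 go.py 549 39 60 86.2
python3 - <<'E'
from m import *
pic,d,p=cloud("scene"); save(f"pics/scene2.png",pic[100:270,200:400],3)
E
```

```text
clock: 8.45
tcp_pos: [0.5079, 0.308, 0.112]
orientation: [0.055, 1.57, -0.055]
contact_force: [0.4, 1.3, -2.5]
grip_width: 0.0631
t 8.45 tcp [507.9 308.  112. ] yaw 85.98 tilt x [0.0004 0.    ] F [ 0.4  1.3 -2.5] w 0.06307197585543806 j7 0.32
turn -0.004 shift now [  52.  -265.5   59.8] after turn [  52.  -265.7   58.8]
```

View pics/scene2.png

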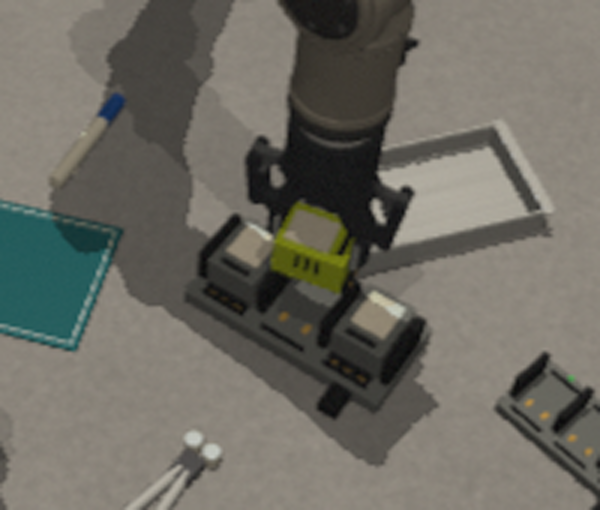

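```bash
python3 -m pendant '[58,0,-44.3,10,0, 58,0,-44.3,10,0, 58,0,-44.3,10,0, 58,0,-44.3,10,0, 58,0,-44.3,10,0, 58,0,-44.3,10,-0.004, 58,25,0,0,0, 58,30,0,0,0, 58,25,0,0,0, 58,12,0,0,0, 58,0,0,0,0, 58,0,0,0,0]'
python3 go.py 549 39 13 86.2
```

```text
clock: 10.0
tcp_pos: [0.5502, 0.0395, 0.0204]
orientation: [0.051, 1.569, -0.05]
contact_force: [0.0, 0.1, -1.4]
grip_width: 0.0632
t 10.0 tcp [550.2  39.5  20.4] yaw 86.31 tilt x [0.0017 0.0002] F [ 0.   0.1 -1.4] w 0.06322179154055253 j7 0.67
turn 0.002 shift now [ 7.4 -0.6 -1.2] after turn [ 7.4 -0.6 -1.2]
```

```bash
python3 -m pendant '[58,4,0,0,0, 58,2,0,0,0, 58,1,0,0,0, 58,0,0,0,0]'
python3 -m pendant '[85,0,0,0,0, 85,0,0,0,0, 85,0,0,0,0, 85,0,0,0,0, 85,-10,0,0,0, 85,-40,0,0,0, 85,-40,0,0,0, 85,0,0,0,0.1745, 85,0,0,0,0.1745, 85,0,0,0,0.1745, 85,0,0,0,0.1745, 85,0,0,0,0.1745, 85,0,0,0,0.1745, 85,0,0,0,0.1745, 85,0,0,0,0.1745, 85,0,0,0,0.1745, 85,0,0,0,0]'
python3 go.py 549 39 30 -3.8
python3 - <<'E'
from m import *
pic,d,p=cloud("scene"); save(f"pics/scene3.png",pic[130:270,140:300],3)
H,S,V=hsv(pic); lime=(H>22)&(H<40)&(S>110)&(V>60)&(p[...,0]>.48)&(p[...,0]<.64)&(abs(p[...,1]-.04)<.08)
ys,xs=np.nonzero(lime); t=np.zeros(lime.shape,np.uint8); cv2.fillConvexPoly(t,cv2.convexHull(np.stack([xs,ys],1).astype(np.int32)),1)
rect(p,t>0,.036,.049,"scene lime top")
E
```

```text
clock: 10.5
tcp_pos: [0.5496, 0.039, 0.0132]
orientation: [0.05, 1.57, -0.051]
contact_force: [-3.1, -1.5, 8.1]
grip_width: 0.063
clock: 12.62
tcp_pos: [0.5495, 0.0395, 0.103]
orientation: [1.255, 1.179, -1.254]
contact_force: [-0.5, 0.7, -0.9]
grip_width: 0.0849
t 12.625 tcp [549.5  39.5 103. ] yaw -3.52 tilt x [ 0.0008 -0.0002] F [-0.5  0.7 -0.9] w 0.08489328805117487 j7 -0.58
turn 0.005 shift now [73.  -0.6  0.6] after turn [73.  -0.6  0.6]
scene lime top 339 mean [552.9  42.5  43.4] c [551.   40.5] size [63.5 52. ] ang 85.81 zstd 2.38
```

View pics/scene3.png

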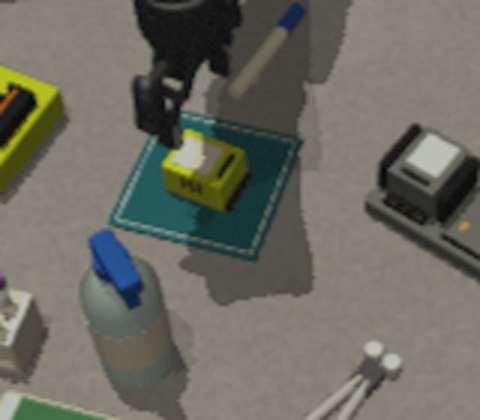

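```bash
python3 -m pendant '[85,25,-0.6,0.6,0.005, 85,25,0,0,0, 85,25,0,0,0, 85,12,0,0,0, 85,7,0,0,0, 85,0,0,0,0, 42,0,0,0,0, 42,0,0,0,0, 42,0,0,0,0, 42,0,0,0,0, 42,0,0,0,0, 42,0,0,0,0]' 25
python3 go.py 575.5 -193 120 -3.8
```

```text
clock: 14.18
tcp_pos: [0.5497, 0.0387, 0.0091]
orientation: [1.26, 1.175, -1.258]
contact_force: [-0.0, -0.2, 6.4]
grip_width: 0.0499
t 14.175 tcp [549.7  38.7   9.1] yaw -3.93 tilt x [ 0.0019 -0.    ] F [-0.  -0.2  6.4] w 0.049903536729816005 j7 -0.69
turn -0.002 shift now [-110.8   41.8  229.3] after turn [-110.8   41.3  229.4]
```

```bash
python3 -m pendant '[42,-20,0,0,0, 42,-35,0,0,0, 42,-36,0,0,0, 42,0,8.3,46.9,0, 42,0,8.3,46.9,0, 42,0,8.3,46.9,0, 42,0,8.3,46.9,0, 42,0,8.3,46.9,-0.002, 42,0,0,0,0, 42,0,0,0,0]'
python3 go.py 575.2 -198 100 -3.8
python3 - <<'E'
from m import *
ims=[]
for c,b in (("top",(160,225,345,455)),("scene",(95,195,65,185))):
    pic,d,p=cloud(c); np.savez(f"{c}4.npz",pic=pic,d=d,p=p)
    ims.append(cv2.resize(pic[b[0]:b[1],b[2]:b[3]],(480,int(480*(b[1]-b[0])/(b[3]-b[2]))),interpolation=cv2.INTER_CUBIC)[:300])
    H,S,V=hsv(pic); X,Y,Z=[p[...,i] for i in range(3)]
    m=(X>.52)&(X<.64)&(abs(Y+.19)<.07)&(Z>.08)&(((H>22)&(H<40)&(S>110)&(V>50)))
    rect(p,m,.122,.145,c+" lime toplayer"); rect(p,m,.08,.15,c+" all lime")
save("pics/both4.png",np.vstack(ims))
E
```

```text
clock: 15.42
tcp_pos: [0.5737, -0.1977, 0.0997]
orientation: [1.259, 1.178, -1.258]
contact_force: [-0.5, 0.6, -2.5]
grip_width: 0.0495
t 15.425 tcp [ 573.7 -197.7   99.7] yaw -3.82 tilt x [-0.0004  0.0009] F [-0.5  0.6 -2.5] w 0.04946586990919165 j7 -0.16
turn -0.0 shift now [-0.3  1.5  0.2] after turn [-0.3  1.5  0.2]
top lime toplayer 148 mean [ 577.5 -173.7  133.2] c [ 583.4 -178.2] size [31.7 64.5] ang 80.53 zstd 3.32
top all lime 204 mean [ 577.  -172.3  127.6] c [ 583.2 -179.2] size [32.6 63.4] ang 85.23 zstd 10.08
scene lime toplayer 161 mean [ 574.  -175.8  132.1] c [ 573.1 -190. ] size [58.1 50.6] ang 83.62 zstd 3.93
scene all lime 271 mean [ 577.3 -172.6  123. ] c [ 573.6 -187.2] size [62.3 52. ] ang 85.44 zstd 12.32
```

View pics/both4.png

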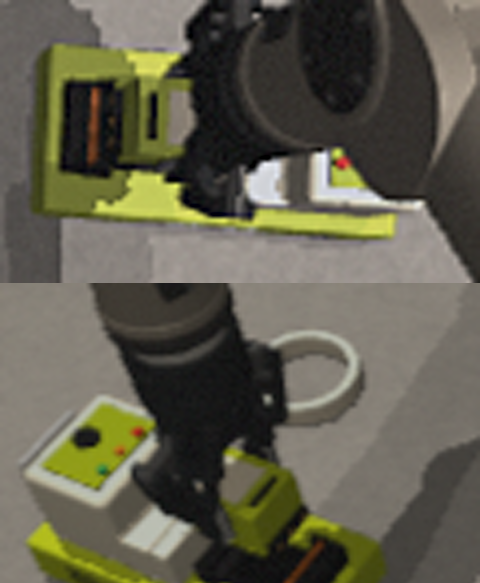

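Run:
```python
from m import *
a=np.radians(86.2); ex=np.array([np.cos(a),np.sin(a)]); ey=np.array([-ex[1],ex[0]]); O=np.array([.5755,-.193])
for c in ("top","scene"):
    z=np.load(f"{c}4.npz"); p=z["p"]; pic=z["pic"]; H,S,V=hsv(pic)
    b=np.stack([(p[...,:2]-O)@ex,(p[...,:2]-O)@ey,p[...,2]],-1)*1000
    lime=(H>22)&(H<40)&(S>110)&(V>50)
    q=b[lime&(abs(b[...,1])<40)&(b[...,0]>5)&(b[...,0]<60)&(b[...,2]>120)&(b[...,2]<145)]
    print(c,"n",len(q),"x hi",np.percentile(q[:,0],[90,97,100]).round(1),"y",np.percentile(q[:,1],[0,2,98,100]).round(1))
    for s,e in ((8,14),(14,20),(20,26)):
        k=q[(q[:,0]>s)&(q[:,0]<e)]; 
        if len(k): print(s,e,len(k),k[:,1].min().round(1),k[:,1].max().round(1),k[:,2].mean().round(1))
    z0=np.load(f"{c}0.npz"); p=z0["p"]; H,S,V=hsv(z0["pic"])
    b=np.stack([(p[...,:2]-O)@ex,(p[...,:2]-O)@ey,p[...,2]],-1)*1000
    k=b[(abs(b[...,1])<62)&(b[...,0]>15)&(b[...,0]<36)&(V<60)&(b[...,2]>45)]
    print(c,"bay dark y",np.percentile(k[:,1],[0,2,98,100]).round(1))
    k=b[(abs(b[...,1])<70)&(b[...,0]>-30)&(b[...,0]<80)&(abs(b[...,2]-42)<7)&(H>22)&(H<40)&(S>110)]
    print(c,"base y",np.percentile(k[:,1],[0,1,99,100]).round(1),"x max",np.percentile(k[:,0],[99,100]).round(1))
    org=(H<16)&(S>100)&(V>80)&(abs(b[...,1])<40)&(b[...,0]>20)&(b[...,0]<50)
    print(c,"lip bay xy",np.median(b[org],0).round(1),np.mean(b[org],0).round(1),org.sum(), b[org][:,1].min(),b[org][:,1].max())
```

```text
top n 142 x hi [29.2 30.  30.4] y [-25.3 -24.5  24.5  25.1]
8 14 25 -23.5 24.6 133.6
14 20 30 -25.3 23.9 134.6
20 26 32 -25.3 24.6 134.5
top bay dark y [-32.  -32.   30.4  30.5]
top base y [-59.3 -58.5  55.   55.8] x max [61.3 62.7]
top lip bay xy [34.5 -0.4 60.3] [32.4 -1.3 55.9] 44 -29.289907736249877 23.02747346340725
scene n 145 x hi [29.8 30.6 31.1] y [-24.  -23.   26.1  27.7]
8 14 23 -23.0 27.0 132.0
14 20 32 -22.9 24.8 133.3
20 26 24 -23.2 26.3 132.3
scene bay dark y [-33.2 -32.8  31.1  31.9]
scene base y [-58.4 -57.3  58.1  59. ] x max [61.  61.9]
scene lip bay xy [35.5  1.2 62.2] [35.8  0.3 61.9] 31 -23.371759507878824 23.129543259919352
```

```bash
python3 -m pendant '[42,0,1.8,8,0, 42,0,0,8.5,0, 42,6,0,0,0, 42,6,0,0,0, 42,2,0,0,0, 42,0,0,0,0]' 22
python3 -m pendant '[42,2,0,0,0, 42,2,0,0,0]'
python3 -m pendant '[42,2,0,0,0, 42,1,0,0,0]'
python3 -m pendant '[42,2,0,0,0, 42,0,0,0,0]'; python3 go.py 575.5 -193 100 -3.8
```

```text
clock: 16.27
tcp_pos: [0.5747, -0.2144, 0.0852]
orientation: [1.258, 1.178, -1.258]
contact_force: [-0.6, 0.9, -1.8]
grip_width: 0.0498
clock: 16.52
tcp_pos: [0.5749, -0.213, 0.083]
orientation: [1.258, 1.178, -1.257]
contact_force: [-7.2, 6.5, 17.6]
grip_width: 0.0497
clock: 16.77
tcp_pos: [0.5751, -0.2117, 0.0803]
orientation: [1.258, 1.18, -1.256]
contact_force: [-9.7, 8.4, 19.4]
grip_width: 0.0495
clock: 17.02
tcp_pos: [0.5751, -0.2108, 0.0782]
orientation: [1.258, 1.181, -1.255]
contact_force: [-8.3, 9.0, 17.9]
grip_width: 0.0498
t 17.025 tcp [ 575.1 -210.8   78.2] yaw -3.67 tilt x [-0.0004  0.0029] F [-8.3  9.  17.9] w 0.04975526491806625 j7 -0.15
turn 0.002 shift now [-21.7  -0.8 -17.9] after turn [-21.7  -0.8 -17.9]
```

```bash
python3 -m pendant '[42,-10,0,0,0, 42,-15,0,-8,0, 42,0,0,-6,0, 42,0,0,0,0, 42,0,0,0,0]'
python3 go.py 575.5 -199 90 -3.8
cat > tilt.py <<'E'
from m import *
a=np.radians(86.2); ex=np.array([np.cos(a),np.sin(a)]); ey=np.array([-ex[1],ex[0]]); O=np.array([.5755,-.193])
ims=[]
import sys
for c,b in (("top",(160,225,345,455)),("scene",(95,195,65,185))):
    pic,d,p=cloud(c); H,S,V=hsv(pic); ims.append(cv2.resize(pic[b[0]:b[1],b[2]:b[3]],(480,int(480*(b[1]-b[0])/(b[3]-b[2]))),interpolation=cv2.INTER_CUBIC)[:300])
    B=np.stack([(p[...,:2]-O)@ex,(p[...,:2]-O)@ey,p[...,2]-.042],-1)*1000
    m=(H>20)&(H<40)&(S>90)&(V>50)&(abs(B[...,1])<35)&(abs(B[...,0])<60)&(B[...,2]>8)
    m|=(S<70)&(V>90)&(abs(B[...,1])<22)&(B[...,0]>-28)&(B[...,0]<30)&(B[...,2]>20)
    q=B[m]; zc=q[:,2]
    # tilt via top face: robust plane z = k x + l y + c
    g=q[q[:,2]>np.percentile(q[:,2],30)]
    for _ in range(6):
        A=np.c_[g[:,0],g[:,1],np.ones(len(g))]; s=np.linalg.lstsq(A,g[:,2],rcond=None)[0]; rr=q[:,2]-np.c_[q[:,0],q[:,1],np.ones(len(q))]@s; g=q[abs(rr)<4]
    print(c,"n",len(q),len(g),"slope x,y",s[:2].round(3),"z0",s[2].round(1),"x",np.percentile(g[:,0],[0,3,97,100]).round(1),"y",np.percentile(g[:,1],[0,3,97,100]).round(1),"| all x max",q[:,0].max().round(1),"z",q[:,2].min().round(1))
save(sys.argv[1],np.vstack(ims))
E
python3 tilt.py pics/both5.png
```

```text
clock: 17.65
tcp_pos: [0.5754, -0.201, 0.1008]
orientation: [1.258, 1.178, -1.259]
contact_force: [-0.8, 0.1, -1.2]
grip_width: 0.0492
t 17.65 tcp [ 575.4 -201.   100.8] yaw -3.81 tilt x [-0.0008 -0.    ] F [-0.8  0.1 -1.2] w 0.04918563963668505 j7 -0.15
turn -0.0 shift now [10.8 -0.  -2. ] after turn [10.8 -0.  -2. ]
top n 950 515 slope x,y [-0.123  0.878] z0 441.4 x [-27.9 -26.   27.4  29.8] y [-21.9 -20.8  21.   22. ] | all x max 53.1 z 8.1
scene n 886 4 slope x,y [12.729 -2.533] z0 4.0 x [ 3.2  3.8 29.6 29.6] y [-20.1 -20.    8.4  11. ] | all x max 43.4 z 10.0
```

View pics/both5.png

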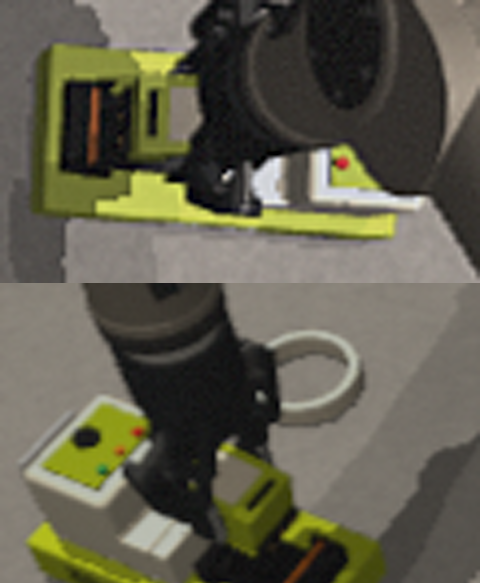

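```bash
sed -i 's/(B\[...,2\]>8)/(B[...,2]>ZL)\&(B[...,2]<ZH)/; s/(B\[...,2\]>20)/(B[...,2]>ZL+15)\&(B[...,2]<ZH)/; s/^import sys/import sys; ZL,ZH=map(float,sys.argv[2:4])/; s/percentile(q\[:,2\],30)/percentile(q[:,2],45)/' tilt.py; python3 tilt.py pics/x6.png 62 108
```

```text
top n 250 212 slope x,y [-0.189 -0.007] z0 94.8 x [-6.3 -4.6 27.5 28.5] y [-26.6 -25.6  21.1  23.1] | all x max 28.5 z 62.0
scene n 313 215 slope x,y [-0.196  0.01 ] z0 93.9 x [-25.4 -19.9  26.9  28. ] y [-24.6 -22.1  24.7  27.6] | all x max 28.0 z 62.2
```

```bash
python3 -m pendant '[42,10,0,-2.5,0, 42,13,0,0,0, 42,10,0,0,0, 42,3,0,0,0, 42,0,0,0,0]' 
python3 -m pendant '[42,5,0,0,0, 42,2,0,0,0, 42,0,0,0,0]' ; python3 tilt.py pics/both7.png 14 75; python3 go.py 575.5 -193 50 -3.8
```

```text
clock: 18.48
tcp_pos: [0.5759, -0.1983, 0.065]
orientation: [1.258, 1.177, -1.258]
contact_force: [0.6, 0.4, -3.0]
grip_width: 0.0495
clock: 18.85
tcp_pos: [0.5758, -0.1983, 0.0582]
orientation: [1.258, 1.177, -1.258]
contact_force: [-0.4, 0.7, -1.6]
grip_width: 0.0494
top n 225 182 slope x,y [-0.18   0.001] z0 52.3 x [-4.3 -0.3 31.  31.6] y [-27.5 -26.7  21.7  22.2] | all x max 52.1 z 15.2
scene n 314 199 slope x,y [-0.179 -0.019] z0 52.0 x [-21.  -17.4  29.7  31.3] y [-25.1 -23.9  24.6  27. ] | all x max 41.3 z 14.2
t 18.95 tcp [ 576.  -198.3   58.4] yaw -3.81 tilt x [ 0.0002 -0.0001] F [ 0.1  0.4 -2.3] w 0.04971254055667852 j7 -0.19
turn -0.0 shift now [ 8.4 -0.9 -5.3] after turn [ 8.4 -0.9 -5.3]
```

View pics/both7.png

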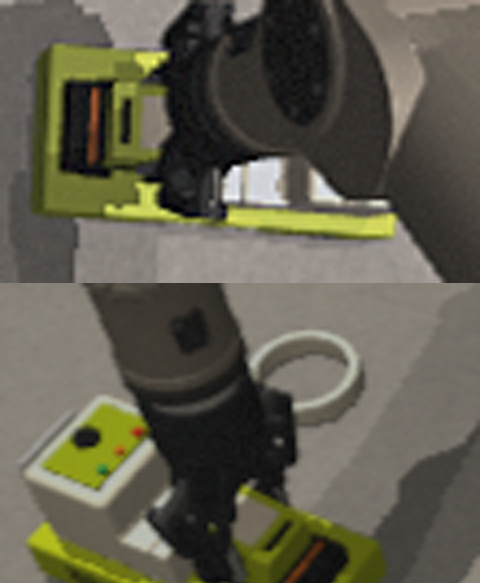

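```bash
python3 -m pendant '[42,2.5,0,0,0, 42,2,0,0,0, 42,0,0,0,0]' 
python3 -m pendant '[42,0,0,-2,0, 42,0,0,-2,0, 42,0,0,0,0]'
python3 -m pendant '[42,0,0,-1.5,0, 42,0,0,0,0]'; python3 tilt.py pics/both8.png 14 75; python3 go.py 575.5 -193 50 -3.8
```

```text
clock: 19.32
tcp_pos: [0.5757, -0.1983, 0.0536]
orientation: [1.258, 1.177, -1.258]
contact_force: [-0.1, 0.0, -2.9]
grip_width: 0.0496
clock: 19.7
tcp_pos: [0.5763, -0.1939, 0.0539]
orientation: [1.258, 1.177, -1.257]
contact_force: [0.1, -0.5, -2.4]
grip_width: 0.0496
clock: 19.95
tcp_pos: [0.5763, -0.1927, 0.0539]
orientation: [1.258, 1.177, -1.258]
contact_force: [-0.2, 0.0, -2.1]
grip_width: 0.0498
top n 228 189 slope x,y [-0.196 -0.015] z0 49.4 x [ 3.   6.3 36.  37. ] y [-27.6 -26.7  21.1  22.3] | all x max 52.0 z 14.3
scene n 299 200 slope x,y [-0.188  0.029] z0 48.3 x [-16.3 -10.9  35.5  36.7] y [-25.6 -23.   24.8  26.2] | all x max 50.8 z 14.3
t 20.05 tcp [ 576.3 -192.9   53.8] yaw -3.81 tilt x [ 0.     -0.0001] F [ 0.   0.1 -2.4] w 0.04981917450588026 j7 -0.2
turn -0.0 shift now [ 3.8 -0.8  0.2] after turn [ 3.8 -0.8  0.2]
```

```bash
python3 -m pendant '[42,0,0,-1,0, 42,0,0,-1,0, 42,0,0,0,0]' 
python3 -m pendant '[42,1.5,0,0,0, 42,1.5,0,0,0, 42,0,0,0,0]'
python3 -m pendant '[42,1.5,0,-0.5,0, 42,1.5,0,0,0, 42,0,0,0,0]'; python3 tilt.py pics/both9.png 14 75; python3 go.py 575.5 -193 50 -3.8
```

```text
clock: 20.42
tcp_pos: [0.5763, -0.1919, 0.0538]
orientation: [1.258, 1.176, -1.259]
contact_force: [0.6, -3.3, -2.1]
grip_width: 0.0498
clock: 20.8
tcp_pos: [0.5766, -0.1924, 0.0522]
orientation: [1.257, 1.174, -1.26]
contact_force: [-4.3, -5.6, 10.0]
grip_width: 0.05
clock: 21.18
tcp_pos: [0.5767, -0.1936, 0.05]
orientation: [1.257, 1.172, -1.261]
contact_force: [-6.3, -8.2, 14.9]
grip_width: 0.0497
top n 206 165 slope x,y [-0.148  0.007] z0 46.0 x [ 2.7  5.7 35.  35.7] y [-28.3 -27.4  21.4  21.9] | all x max 52.0 z 14.0
scene n 280 186 slope x,y [-0.121 -0.021] z0 45.0 x [-16.7 -12.4  34.3  35.7] y [-26.  -22.5  24.   27.4] | all x max 41.7 z 14.1
t 21.275 tcp [ 576.7 -193.6   50. ] yaw -3.94 tilt x [ 0.0007 -0.0045] F [-7.7 -8.3 15.8] w 0.04963194271356638 j7 -0.21
turn -0.002 shift now [-0.  -1.2 -0.5] after turn [-0.  -1.2 -0.5]
```

```bash
python3 -m pendant '[42,1.5,0,0,0, 42,0,0,0,0, 64,0,0,0,0, 64,0,0,0,0, 64,0,0,0,0, 64,0,0,0,0]'; python3 tilt.py pics/both10.png 14 75; python3 go.py 575.5 -193 50 -3.8
```

```text
clock: 22.02
tcp_pos: [0.5764, -0.1898, 0.0461]
orientation: [1.258, 1.178, -1.258]
contact_force: [-0.1, -0.3, -0.1]
grip_width: 0.064
top n 175 123 slope x,y [-0.058  0.002] z0 41.7 x [ 6.3  8.4 31.5 32. ] y [-28.6 -27.4  20.7  21.6] | all x max 52.7 z 15.4
scene n 270 165 slope x,y [-0.007 -0.014] z0 40.9 x [-21.7 -13.1  31.1  32.1] y [-25.7 -23.9  24.3  31.9] | all x max 42.4 z 14.4
t 22.125 tcp [ 576.5 -190.    46.1] yaw -3.79 tilt x [-0.0002  0.0003] F [ 0.8 -1.5  0.8] w 0.06394828074498075 j7 -0.21
turn 0.0 shift now [-3.9 -0.8  3. ] after turn [-3.9 -0.8  3. ]
```

View pics/both10.png

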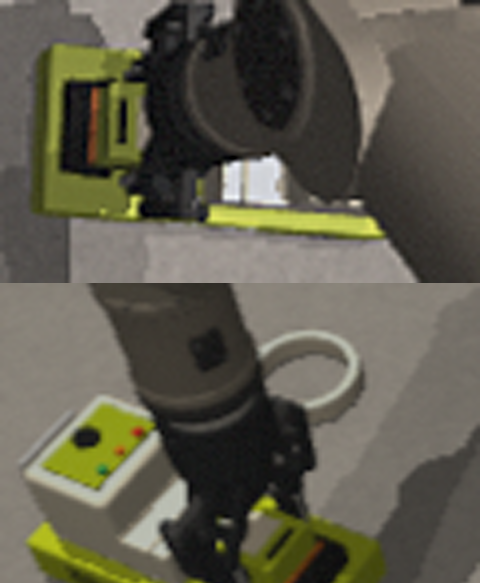

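Seems flat and released, with the pack's nose at the orange lip. I'll retreat straight up and check with a clear view.

```bash
python3 -m pendant '[64,-8,0,0,0, 64,-20,0,0,0, 64,-40,0,0,0, 64,-50,0,0,0, 64,0,-50,0,0, 64,0,-50,0,0, 64,0,-60,0,0, 64,0,0,0,0, 64,0,0,0,0]'; python3 tilt.py pics/both11.png 14 75; python3 go.py 575.5 -193 50 -3.8
python3 - <<'E'
from m import *
for c in ("top","scene"):
    pic,d,p=cloud(c); X,Y=p[...,0],p[...,1]
    rect(p,(X>.40)&(X<.62)&(Y>.17)&(Y<.45),.057,.066,c+" greys top")
E
```

```text
clock: 23.25
tcp_pos: [0.418, -0.18, 0.1658]
orientation: [1.258, 1.174, -1.257]
contact_force: [0.4, 0.5, 0.8]
grip_width: 0.0644
top n 418 357 slope x,y [ 0.003 -0.002] z0 41.3 x [-31.6 -30.2  30.1  31.6] y [-29.  -27.2  20.8  22. ] | all x max 49.9 z 14.3
scene n 451 295 slope x,y [-0.002 -0.016] z0 40.6 x [-34.1 -31.   30.1  31.8] y [-25.7 -24.5  23.7  25.3] | all x max 51.2 z 14.6
t 23.35 tcp [ 418.7 -179.8  165.3] yaw -3.78 tilt x [ 0.0026 -0.0004] F [-0.2  0.2  0.1] w 0.06375314283951665 j7 0.0
turn 0.0 shift now [115.8 157.    2.8] after turn [115.8 157.    2.8]
top greys top 1003 mean [508.1 308.6  62.4] c [508.1 308.5] size [208.4  64.1] ang 75.73 zstd 1.94
scene greys top 998 mean [508.2 310.6  62. ] c [504.7 307.5] size [208.6  68.4] ang 75.76 zstd 1.94
```

View pics/both11.png

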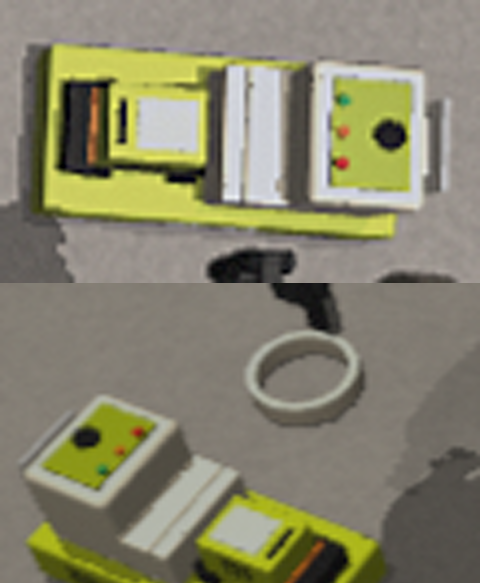

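```bash
python3 -c "
from bench import r
print(r.hand_in(), r.get_obs()['clock'])"
```

```text
the job is handed in; nothing more can be done
the job is handed in; nothing more can be done
```

The lime pack is in the sealer's bay, flat and released, and I handed the job in at about 23 s on the robot's clock. `hand_in()` gives no verdict, so the success below is from my own camera checks.

- **Moves:** I lifted the pack from the charger by its ends, set it on the mat label up and let go, then took it again by its long sides. I tipped it nose-down by about 0.19 rad by pressing its tail on the sealer's housing step. Then I slid the tongue under the lip and rocked the pack down until it dropped flat.
- **Pack in the bay:** The slope along the pack's length is 0.003 rad or less. Across it, one camera reads -0.016 and the other -0.002, both under the 0.05 limit. The pack's top is 40.6–41.3 mm above the floor and its middle is within about 1 mm of the bay's centre lengthwise. I saw no tongue directly under the lip at the end; it follows from the pack lying flat with its nose at the orange line.
- **Disagreement:** The sideways offset reads about -3.5 mm from the top camera and -0.2 mm from the scene camera. Even the larger reading is within 5 mm. The top camera read a similar offset before release, so I put it down to camera bias, and the pack lying flat at floor height fits it being between the rails.
- **Rest of the scene:** The grey packs read the same place as at the start to within about 1–2 mm. The arm was clear of everything, with about 0 N on the tool. I did not measure the bystanders again; none of my moves went near them.

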